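# Turn an empty dispensing tote and stack it on the full one

### The arm

A 6-joint arm with a two-finger parallel gripper is mounted at the origin on the work surface. World frame = base frame: x ahead of the robot, y to its left, z up, the work surface at z = 0. Lengths are in m, angles in rad, forces in N, time in s.
With the tool pointing down it reaches from about 0.35 to 0.775 m from the base axis. Payload 5.5 kg.
Tool frame: the origin (TCP) lies between the finger pads; the fingertips stand 8 mm ahead of it and the grasp point (between the pads) lies 11 mm behind it; z points along the fingers, y is the line along which they close (so a half turn about z gives the same grasp; the last joint's range is limited). The gripper opens to 85 mm and grips with 20 to 120 N. Pads are 22 mm wide; open, the fingers measure 114 mm over their backs; the gripper's body (76 mm by 85 mm) begins 54 mm behind the grasp point. The pads swing forward as they close: fully open they stand 13 mm farther back than shut.
Start: joints at [1.158, 0.313, 0.046, 1.304, 0, 1.431], TCP at [0.155, 0.554, 0.239] pointing down, gripper open.
Joint ranges: [-2.76, 2.76], [-0.86, 1.69], [-1.03, 1.26], [-2.2, 2.34], [-1.47, 1.5], [-3.14, 3.14]. Speed limits (rad/s): [2.57, 2.57, 3.14, 3.14, 3.14, 3.14].

### API

Orientations are given as a unit quaternion [w, x, y, z].
In Python, from workcell import status, vision, job gives the robot as it stands. The module is installed in compiled form; this text tells all that it offers.
- The arm moves only by the tool apply_moves, never from a script. Its argument "moves" is one flat list of numbers, 6 for each row, row after row: the shift along the world's x, y, z in units of 25 mm (1.0 is 25 mm), then the turn, a rotation vector about the world's x, y, z in rad. In form: [x, y, z, rx, ry, rz, x, y, z, rx, ry, rz, ...]. A call has 1 to 20 rows; each row is the pose to reach, as a shift and turn from the pose commanded when the call began; what a row does not reach only later rows make up. A row lasts 1/12 s, in which the tool goes at most 41.7 mm and 7.16 degrees, less where a joint would pass 70% of its speed; a pose out of reach is approached as far as the arm can. A call with a gripper value outside its range is refused whole. "claw" is the opening in per cent of the stroke, from 0 (shut) to 100 (fully open), set as the call begins (left out, the last holds). The fingers move at their own pace and stop on an object; "newtons" is the grip in N (left out, the last holds). Time passes only in rows, so rows that repeat a pose let the fingers close. It gives the time, the measured TCP pose, the force, the opening and the grip force at its end, in the units of the state.
- status.get_state(): the state, without advancing time (a new reading comes with each control period).
- vision.read_camera(name): name is "side" or "top"; returns a dict with "image" (480x640x3 uint8, blue, green, red), "camera_matrix" (3x3 intrinsics, pixels), "camera_from_world" (4x4, takes a point from world to camera coordinates). Camera axes: x right, y down, z forward; pixel columns grow to the right and rows downward; lengths in m; the calibration is good to about 2 mm. A picture is of the moment at which its call begins. There is no depth.
- job.hand_in(): hands the job in; it is judged then, once.
The state is a dict: "clock": time; "joint_pos": joint angles; "qvel": joint speeds; "tau": joint torques, N m; "tcp_pos": TCP position; "orientation": TCP orientation; "wrist_force": force on the tool from outside, world axes, zero at the start; "ft_torque": the same for the moment, N m; "finger_gap": finger opening in m; "grip_force": force on a finger pad.
Only numpy, scipy, OpenCV 4.12 (cv2) and the standard library are available. Lean on these libraries where they do the work, as an engineer would, in place of code of your own. Each camera call takes 0.05 s, during which the arm holds its last target. There are 200 camera calls.

### The job

The tote holding the three bottles is full, so the next one has to go on top of it rather than nest inside. Lift the upper empty tote out of the nested pair, turn it half round, set it on the shoulders of the full tote with a light hand (well under 20 newtons) and work it along by feel until its feet go in between the columns and it sits flat and fully down; only then let go. Do not shove the full tote along or press on or upset its bottles, and leave the other empty tote and everything else where it stands.

Things in the scene. Friction and masses are not known exactly. Their poses are not given: they have to be found in the camera images.
- tote: The tote to move: open white plastic stack-nest tote, 200 (x) x 140 (y) x 95 mm (z), empty, about 0.26 kg, starting nested in 'spare', 34 mm above it. Origin: middle of its plan, at the underside of its feet; z up, x along its length to the end with the card pocket. Turned half round it stacks on a like tote instead of nesting in it. Plastic on plastic slides easily (friction about 0.3).
- tote_rim_left (a point): Top of the rim of 'tote', mid-thickness of its +y side (20, 66, 95 mm in its frame): a good grip from above. The top 34 mm of the wall is an upright collar 8 mm thick with vertical faces all round (outer faces x +-100, y +-70). Inside, the wall is clear from x -10 to +50, between two columns.
- tote_rim_right (a point): The same point on the -y side of 'tote' (20, -66, 95 mm in its frame).
- tote_foot (a point): Underside of one foot of 'tote' (-45.25, 44.5, 0 mm in its frame). Under each long edge of the flat base (160 x 100 mm, underside at z 5) are three feet, 5 mm high, 8 long in x, 7 wide (|y| 41 to 48), centred at x -45.25, +5.25 and +42.
- tote_card (a point): Middle of the card pocket on the +x end of 'tote' (102, 0, 78 mm in its frame); tells which way round it is.
- full: The tote to stack on: the same moulding with the same frame (origin under the feet, x to the card pocket, 200 x 140 x 95 mm), about 0.30 kg, with three small bottles standing in it, loose on the counter: a sideways push of more than a few newtons slides it.
- full_shoulder (a point): Top of one of the four shoulders in 'full' (62, 47.5, 83 mm in its frame). Inside each long wall are two columns, 24 mm wide in x, centred at x +62 and -22; each has a flat shoulder at z 83 (|y| 43 to 52) backed by a raised step (top z 93, from |y| 52 outward). All totes have these; outside they are grooves 29 mm wide, open below.
- full_seat (a point): Where the origin of 'tote' comes when stacked home (0, 0, 78 mm in the frame of 'full', its x pointing the other way): base on the shoulders, feet at its x -45.25 and +5.25 hanging between the columns with 0.75 mm to spare each way in x; the taper centres it between the steps (2 mm play at first, 0.2 at home). Out of register it perches 5 mm higher, feet on shoulders (or 10 mm, base on a step).
- full_card (a point): Middle of the card pocket on the +x end of 'full' (102, 0, 78 mm in its frame).
- spare: The lower, empty tote of the nested pair: the same moulding and frame, 0.26 kg, loose on the counter under 'tote'. To be left where it stands.
- bottle0: White capsule bottle with screw cap, 42 mm across, 56 mm tall, 0.10 kg, standing in 'full'; origin under its centre. Not to be pressed on or upset; its cap is lower than the shoulders, but not low enough for a nested tote.
- bottle1: White capsule bottle with screw cap, 42 mm across, 56 mm tall, 0.10 kg, standing in 'full'; origin under its centre. Not to be pressed on or upset; its cap is lower than the shoulders, but not low enough for a nested tote.
- bottle2: White capsule bottle with screw cap, 42 mm across, 56 mm tall, 0.10 kg, standing in 'full'; origin under its centre. Not to be pressed on or upset; its cap is lower than the shoulders, but not low enough for a nested tote.
- cups: Nested white medicine cups, 63 mm across, 42 mm tall, on the counter on the robot's side of the totes; not to be disturbed.
- spatula: Steel spatula 170 mm long lying flat on the counter between the totes; not to be disturbed.
- loose_bottle: Capsule bottle like the others (42 mm across, 56 mm tall) standing on the counter between the totes; not to be disturbed.
Not all that is in view belongs to the job. What is shaped like the tote but blue is not meant.

How it is judged:
By the outcome, as a careful person would: the job done as asked, in the order asked, and still so for the second after the job is handed in, with the robot touching nothing.
It also fails if it takes over 54 s, if anything falls off the work surface, if the arm or the gripper's body presses on something with over 40 N, if the wrist force passes 120 N, or if a joint passes its speed limit or range.

## Working session

There is one attempt and no reset: what is moved stays moved. The work goes in short steps, Python scripts to look and compute and a tool call to move; the robot and the scene stay as the last step left them, time stands still between calls to the robot, and variables do not carry over. Pictures are saved under pics/ and viewed, at most 10 in all, crops included, and the job is handed in when it is done.

Besides the shell and the picture viewer there is one more tool, called after ">>>" as name(argument=value, ...), one argument or row to a line, values as JSON. apply_moves: Moves the arm, as the interface text tells. Its arguments: {"type":"object","properties":{"moves":{"type":"array","items":{"type":"number"}},"claw":{"type":"number"},"newtons":{"type":"number"}},"required":["moves"]}

```bash
mkdir -p pics; python3 - <<'E'
from workcell import status, vision
import cv2,numpy as np
for n in("side","top"):
    r=vision.read_camera(n); cv2.imwrite(f"pics/{n}0.png",r["image"]); np.savez(f"{n}0.npz",**r)
    T=np.array(r["camera_from_world"]); print(n,np.round(r["camera_matrix"],1).tolist(),np.round(-T[:3,:3].T@T[:3,3],3),np.round(T[:3,:3],2).tolist())
print(status.get_state())
E
```

```text
side [[549.6, 0.0, 322.5], [0.0, 549.6, 230.1], [0.0, 0.0, 1.0]] [ 0.002 -0.488  1.047] [[0.72, -0.7, -0.0], [-0.54, -0.56, -0.63], [0.44, 0.45, -0.77]]
top [[467.5, 0.0, 319.8], [0.0, 467.5, 238.9], [0.0, 0.0, 1.0]] [0.365 0.061 1.11 ] [[0.0, -1.0, -0.01], [-0.98, -0.0, -0.19], [0.19, 0.01, -0.98]]
{'clock': 0.1, 'joint_pos': array([1.15838466e+00, 3.13915679e-01, 4.50962299e-02, 1.30357397e+00,
       6.63850141e-06, 1.43119963e+00]), 'qvel': array([-9.46733888e-04, -2.36445708e-03,  4.06512745e-03,  9.25609836e-04,
       -5.97836826e-05,  4.28856347e-04]), 'tau': array([ 4.37111928e-03, -4.81723380e+01,  2.99244350e+01,  1.27323467e-02,
       -1.28329816e-04, -2.84772312e-06]), 'tcp_pos': array([0.15476187, 0.55333592, 0.23850498]), 'orientation': array([-2.20807944e-04,  1.35984814e-01,  9.90710600e-01, -7.67417954e-04]), 'wrist_force': array([-0.30168292, -0.26886613, -0.79082936]), 'ft_torque': array([ 0.00205939,  0.02885262, -0.03313735]), 'grip_force': 0.0, 'finger_gap': 0.08546092383250134}
```

View pics/top0.png

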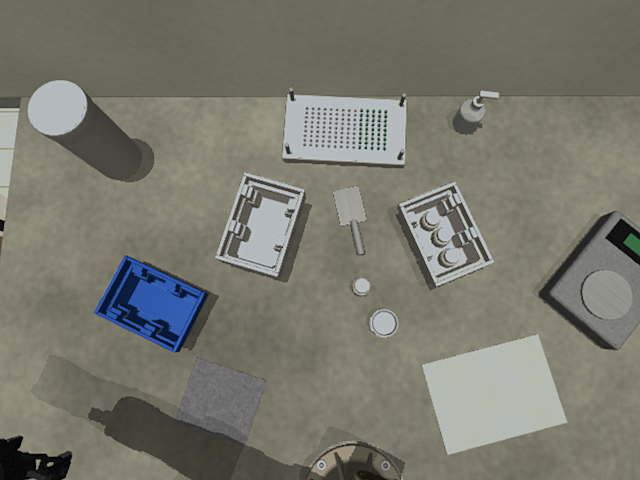

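View pics/side0.png

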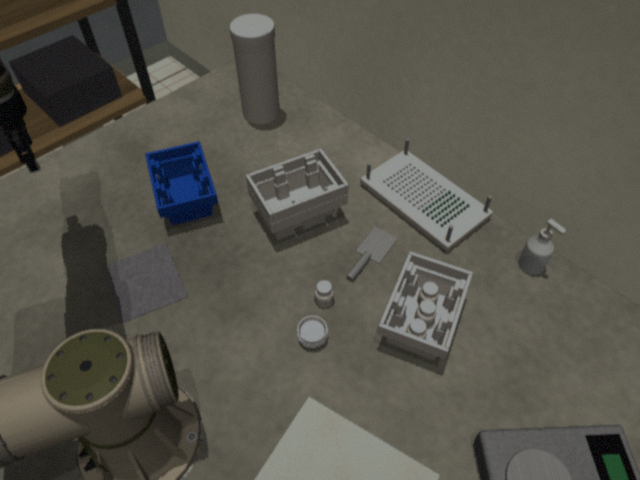

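Top view: the white nested pair is at (261,225), the white full tote with three bottles at (446,233), and the blue decoy at (152,303). In the side view they are at (298,190), (425,305) and (182,182). The white pair fits 'tote' and 'spare'; I'll confirm this in one enlarged crop.

```bash
python3 - <<'E'
import cv2,numpy as np
t=cv2.imread("pics/top0.png");s=cv2.imread("pics/side0.png")
def c(im,x,y,w=130,h=97): return cv2.resize(im[y:y+h,x:x+w],(400,300),interpolation=cv2.INTER_CUBIC)
o=np.vstack([np.hstack([c(t,200,170),c(t,385,170)]),np.hstack([c(s,235,143),c(s,360,255,150,112)])])
cv2.imwrite("pics/crop1.png",o)
E
```

```text
(no output)
```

View pics/crop1.png

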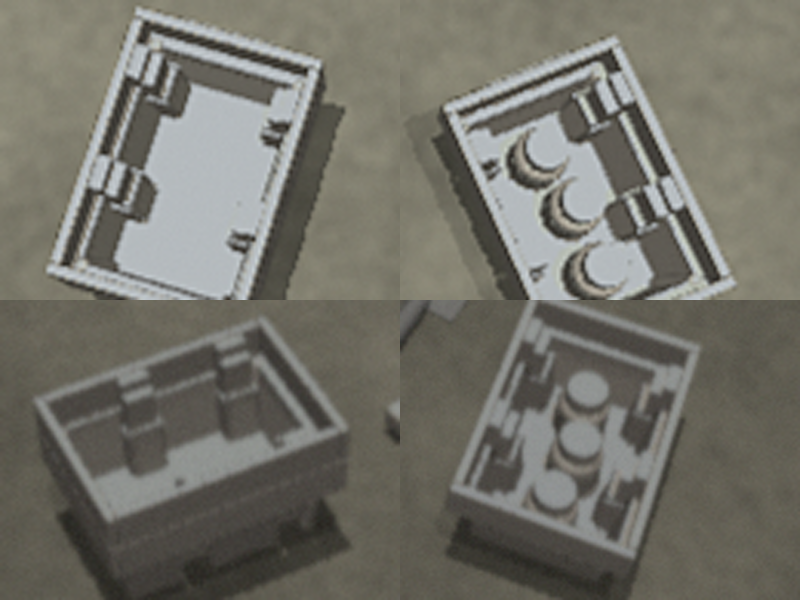

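The crops confirm it: the pair is white and double-walled. In both white totes the columns sit nearer the far (world +x) end, so both card ends point away and the half turn is real. Next I'll measure the rim corners in both views.

```bash
cat > h.py <<'E'
import cv2,numpy as np
from scipy.ndimage import map_coordinates
def load(n,tag="0"):
    d=np.load(f"{n}{tag}.npz"); return d["image"],d["camera_matrix"],d["camera_from_world"]
def corners(im,ap,rng=3.0):
    """refine quad (ordered) : strongest outside->inside brightening along each side"""
    g=cv2.cvtColor(im,cv2.COLOR_BGR2GRAY).astype(float); ap=np.array(ap,float); c=ap.mean(0); L=[]
    for i in range(4):
        a,b=ap[i],ap[(i+1)%4]; d=(b-a)/np.linalg.norm(b-a); n=np.array([-d[1],d[0]])
        if n@(c-a)<0:n=-n
        P=[]; t=np.arange(-rng,rng+.01,.25)
        for f in np.linspace(.1,.9,30):
            q=a+f*(b-a); X=q+t[:,None]*n
            v=map_coordinates(g,[X[:,1],X[:,0]],order=1); v=cv2.GaussianBlur(v[:,None],(1,5),0)[:,0] 
            gr=np.gradient(v); k=np.argmax(gr)
            if gr[k]>1.5: P.append(q+t[k]*n)
        l=cv2.fitLine(np.float32(P),cv2.DIST_HUBER,0,.01,.01).ravel(); L.append((l[2:],l[:2]))
    R=[]
    for i in range(4):
        (p,u),(q,w)=L[i-1],L[i]; s=np.linalg.solve(np.c_[u,-w],q-p); R.append(p+s[0]*u)
    return np.array(R)
def tri(px,cams):
    Ps=[K@T[:3] for _,K,T in cams]
    X=cv2.triangulatePoints(Ps[0],Ps[1],px[0].T.astype(float),px[1].T.astype(float)); return (X[:3]/X[3]).T
def plane(px,cam,z):
    _,K,T=cam; r=np.c_[px,np.ones(len(px))]@np.linalg.inv(K).T@T[:3,:3]; o=-T[:3,:3].T@T[:3,3]
    return o+r*((z-o[2])/r[:,2])[:,None]
def rect(X):  # corners FL,FR,NR,NL -> centre, yaw, sizes
    f=(X[0]+X[1])/2;n=(X[2]+X[3])/2;d=f-n; e=(X[0]+X[3]-X[1]-X[2])/2
    return X.mean(0).round(4),np.degrees(np.arctan2(d[1],d[0])).round(2),np.degrees(np.arctan2(-e[0],e[1])).round(2),np.linalg.norm(d).round(4),np.linalg.norm(e).round(4)
E
python3 - <<'E'
from h import *
cams=[load("top"),load("side")]
A={"tote":([(245.5,174),(304.6,190),(277,276),(215.6,257.7)],[(247.4,176),(320,149),(348,185),(269,215)]),
"full":([(398.7,205),(454.9,182.3),(493.9,263.6),(437,287)],[(409,256),(471.8,273),(448,350.6),(379.5,327)])}
for k,(a,b) in A.items():
    p=[]
    for cam,ap in zip(cams,(a,b)):
        q=corners(cam[0],ap); q=corners(cam[0],q,2.); p.append(q); print(np.abs(q-ap).max().round(1),q.round(1).tolist())
    # order check: side view corners to FL,FR,NR,NL
    X=tri(p,cams); print(k,X.round(3).tolist(),*rect(X))
    for cam,q in zip(cams,p): print("  plane",*rect(plane(q,cam,.129 if k=="tote" else .095)))
E
```

```text
2.3 [[244.10000610351562, 171.6999969482422], [304.5, 189.0], [276.70001220703125, 276.5], [214.39999389648438, 257.79998779296875]]
2.5 [[244.89999389648438, 174.39999389648438], [320.5, 147.60000610351562], [348.5, 184.3000030517578], [269.29998779296875, 214.60000610351562]]
tote [[0.587, 0.271, 0.153], [0.595, 0.109, 0.289], [0.524, 0.076, 0.261], [0.567, 0.332, -0.092]] [0.5684 0.1971 0.1529] -17.59 -4.61 0.1447 0.3222
  plane [0.5861 0.2007 0.129 ] -16.56 -16.53 0.1996 0.1391
  plane [0.5867 0.202  0.129 ] 73.34 73.4 0.141 0.2002
1.8 [[398.3999938964844, 203.60000610351562], [454.6000061035156, 180.8000030517578], [493.79998779296875, 261.79998779296875], [435.6000061035156, 286.0]]
5.2 [[409.20001220703125, 250.8000030517578], [472.5, 271.3999938964844], [447.3999938964844, 351.3999938964844], [378.20001220703125, 325.6000061035156]]
full [[0.638, -0.103, 0.095], [0.691, -0.231, 0.096], [0.507, -0.308, 0.093], [0.454, -0.179, 0.093]] [ 0.5727 -0.2053  0.0943] 22.5 22.39 0.199 0.139
  plane [ 0.5727 -0.2052  0.095 ] 22.28 22.39 0.1991 0.139
  plane [ 0.5723 -0.2055  0.095 ] 22.53 22.61 0.2002 0.139
```

>>> apply_moves(
  moves=[17.28,-16.84,0,0,0,-0.017,17.28,-16.84,0,0,0,-0.017,17.28,-16.84,0,0,0,-0.017,17.28,-16.84,0,0,0,-0.017,17.28,-16.84,0,0,0,-0.017,17.28,-16.84,0,0,0,-0.017,17.28,-16.84,0,0,0,-0.017,17.28,-16.84,0,0,0,-0.017,17.28,-16.84,0,0,0,-0.017,17.28,-16.84,0,0,0,-0.017,17.28,-16.84,0,0,0,-0.017,17.28,-16.84,0,0,0,-0.017,17.28,-16.84,0,0,0,-0.017,17.28,-16.84,0,0,0,-0.017,17.28,-16.84,0,0,0,-0.017,17.28,-16.84,0,0,0,-0.017,17.28,-16.84,0,0,0,-0.017,17.28,-16.84,0,0,0,-0.017,17.28,-16.84,0,0,0,-0.017],
  claw=40,
  newtons=40,
)

```text
clock: 1.68
tcp_pos: [0.5859, 0.1337, 0.2392]
orientation: [-0.0, 0.144, 0.99, 0.0]
wrist_force: [0.0, 0.8, -0.3]
finger_gap: 0.034
grip_force: 0.0
```

```bash
python3 - <<'E'
from workcell import status, vision
from h import *
cams=[load("top"),load("side")]
p=[corners(cams[0][0],[(244.1,171.7),(304.5,189),(276.7,276.5),(214.4,257.8)],2.),corners(cams[1][0],[(320.5,147.6),(348.5,184.3),(269.3,214.6),(244.9,174.4)],2.)]
X=tri(p,cams); print("tote tri",X.round(3).tolist(),*rect(X))
s=status.get_state(); print(s["clock"],s["tcp_pos"],s["orientation"],s["joint_pos"],s["finger_gap"],s["wrist_force"])
ims=[vision.read_camera(n)["image"] for n in("top","side")]
o=np.hstack([cv2.resize(ims[0][130:330,180:380],(400,400)),cv2.resize(ims[1][60:260,200:400],(400,400))]); cv2.imwrite("pics/hover.png",o)
E
```

```text
tote tri [[0.701, 0.238, 0.132], [0.662, 0.106, 0.13], [0.47, 0.162, 0.13], [0.51, 0.295, 0.132]] [0.5856 0.2004 0.131 ] -16.53 -16.32 0.1997 0.1384
1.6833 [0.58591228 0.13371594 0.23921087] [-4.65068053e-04  1.43715029e-01  9.89619003e-01  4.75572199e-05] [9.07110987e-02 3.65375525e-01 1.19947602e-01 1.32625085e+00
 3.09010066e-04 3.79139792e-01] 0.03403914670675881 [ 0.0230492   0.77179277 -0.29436145]
```

View pics/hover.png

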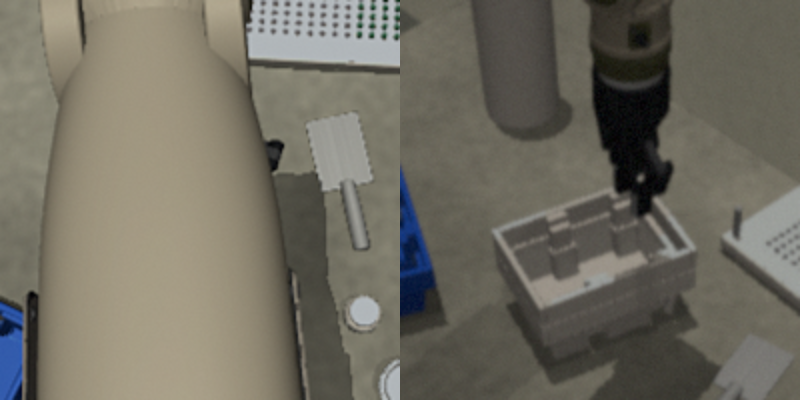

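>>> apply_moves(
  moves=[0,0,-1,0,0,0,0,0,-2,0,0,0,0,0,-3,0,0,0,0,0,-3.6,0,0,0,0,0,-4,0,0,0,0,0,-4.4,0,0,0,0,0,-4.7,0,0,0,0,0,-4.9,0,0,0,0,0,-5.1,0,0,0,0,0,-5.1,0,0,0,0,0,-5.1,0,0,0],
)

```text
clock: 2.7
tcp_pos: [0.5872, 0.1328, 0.1121]
orientation: [0.0, 0.144, 0.99, 0.0]
wrist_force: [-0.7, 0.2, -0.2]
finger_gap: 0.0342
grip_force: 0.0
```

```bash
python3 - <<'E'
from workcell import status, vision
from h import *
r=vision.read_camera("side"); np.savez("side1.npz",**r); im=r["image"]
cv2.imwrite("pics/down.png",cv2.resize(im[90:250,230:400],(637,600),interpolation=cv2.INTER_CUBIC))
cam=load("side","1"); q=corners(cam[0],[(320.5,147.6),(348.5,184.3),(269.3,214.6),(244.9,174.4)],2.);print(rect(plane(q,cam,.129)))
s=status.get_state(); print(s["tcp_pos"],s["wrist_force"])
E
```

```text
(array([0.5872, 0.202 , 0.129 ]), np.float64(-16.63), np.float64(-17.03), np.float64(0.2008), np.float64(0.1407))
[0.58735176 0.13276894 0.11236205] [ 0.3239681  -0.2398496  -0.78080839]
```

View pics/down.png

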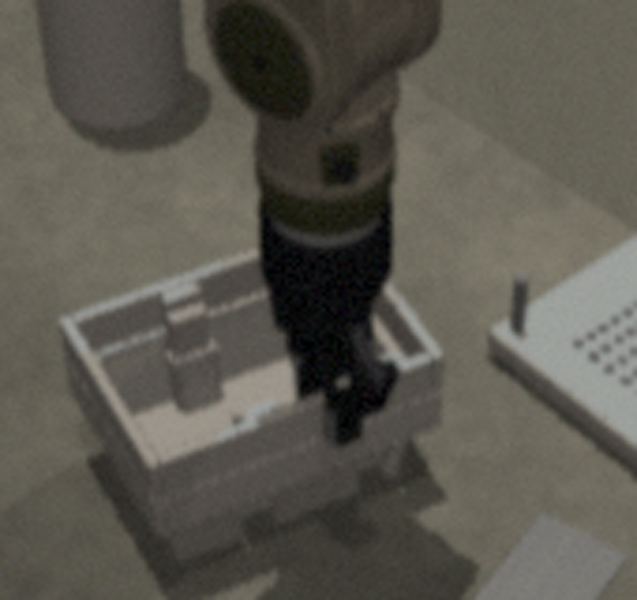

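The fingers straddle the -y rim between the columns (outer finger at crop (345,420)) and the tote hasn't moved. Closing now.

>>> apply_moves(
  moves=[0,0,0,0,0,0,0,0,0,0,0,0,0,0,0,0,0,0,0,0,0,0,0,0,0,0,0,0,0,0,0,0,0,0,0,0,0,0,0,0,0,0,0,0,0,0,0,0],
  claw=0,
  newtons=60,
)

```text
clock: 3.42
tcp_pos: [0.5874, 0.1327, 0.1125]
orientation: [0.001, 0.144, 0.99, 0.0]
wrist_force: [0.1, -0.7, 4.7]
finger_gap: 0.0069
grip_force: 60.3
```

>>> apply_moves(
  moves=[0,0,0.2,0,0,0,0,0,0.4,0,0,0,0,0,0.7,0,0,0,0,0,1.0,0,0,0,0,0,1.4,0,0,0,0,0,1.8,0,0,0,0,0,2.2,0,0,0,0,0,2.7,0,0,0,0,0,3.3,0,0,0,0,0,4,0,0,0,0,0,4.8,0,0,0,0,0,5.6,0,0,0,0,0,6.4,0,0,0,0,0,6.6,0,0,0,0,0,6.6,0,0,0,0,0,6.6,0,0,0],
)

```text
clock: 4.75
tcp_pos: [0.5869, 0.1328, 0.2766]
orientation: [0.0, 0.144, 0.99, 0.0]
wrist_force: [-0.5, 0.6, -2.5]
finger_gap: 0.0069
grip_force: 59.1
```

```bash
python3 - <<'E'
from workcell import status, vision
from h import *
im=vision.read_camera("side")["image"]
cv2.imwrite("pics/lift.png",cv2.resize(im[30:250,220:400],(491,600),interpolation=cv2.INTER_CUBIC))
s=status.get_state(); print(s["tcp_pos"],s["orientation"],s["wrist_force"],s["ft_torque"])
E
```

```text
[0.58650015 0.13271897 0.27574793] [-7.11974720e-04  1.44392919e-01  9.89520165e-01 -1.45237863e-04] [ 0.01879333  1.14223493 -3.65907052] [-0.19605561 -0.00027648  0.04954748]
```

View pics/lift.png

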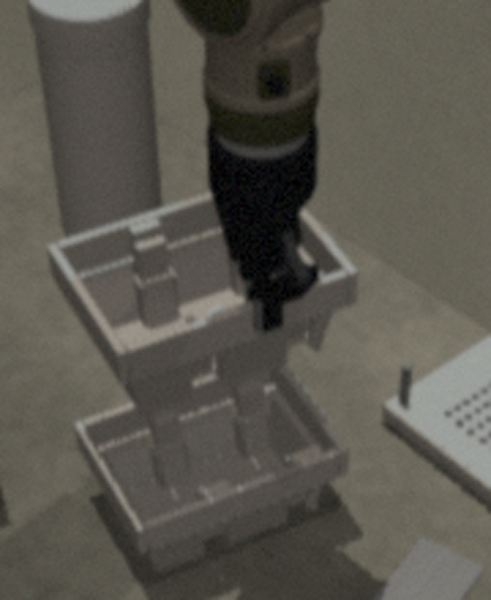

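The tote is out cleanly and 'spare' stays put. Now the carry and half turn.

>>> apply_moves(
  moves=[-0.05,-0.3,0,0,0,-0.06,-0.2,-0.9,0,0,0,-0.18,-0.3,-1.5,0,0,0,-0.3,-0.4,-2.1,0,0,0,-0.42,-0.55,-2.7,0,0,0,-0.54,-0.7,-3.3,0,0,0,-0.66,-0.8,-3.9,0,0,0,-0.78,-0.9,-4.5,0,0,0,-0.9,-1.05,-5.1,0,0,0,-1.02,-1.2,-5.7,0,0,0,-1.14,-1.3,-6.3,0,0,0,-1.26,-1.4,-6.9,0,0,0,-1.38,-1.55,-7.5,0,0,0,-1.5,-1.65,-8.1,0,0,0,-1.62,-1.75,-8.7,0,0,0,-1.74,-1.9,-9.3,0,0,0,-1.86,-2.0,-9.9,0,0,0,-1.98,-2.15,-10.5,0,0,0,-2.1,-2.25,-11.1,0,0,0,-2.22,-2.33,-11.41,0,0,0,-2.32],
)

```text
clock: 6.47
tcp_pos: [0.5276, -0.1535, 0.2749]
orientation: [-0.001, 0.966, 0.259, -0.001]
wrist_force: [0.8, 0.0, -2.9]
finger_gap: 0.0066
grip_force: 59.1
```

>>> apply_moves(
  moves=[0,0,0,0,0,-0.08,0,0,-0.4,0,0,-0.14,0,0,-0.8,0,0,-0.14,0,0,-1.2,0,0,-0.14,0,0,-1.2,0,0,-0.14,0,0,-1.2,0,0,-0.14,0,0,-1.2,0,0,-0.14,0,0,-1.2,0,0,-0.14],
)

```text
clock: 7.13
tcp_pos: [0.529, -0.1524, 0.2472]
orientation: [0.0, 0.981, 0.195, 0.0]
wrist_force: [0.5, -0.2, -2.0]
finger_gap: 0.0067
grip_force: 59.2
```

```bash
python3 - <<'E'
from workcell import status, vision
from h import *
for n in("side","top"):
    r=vision.read_camera(n); np.savez(n+"2.npz",**r)
    im=r["image"]; cv2.imwrite(f"pics/{n}2.png",im)
a=cv2.imread("pics/side2.png")[160:400,340:540]; b=cv2.imread("pics/top2.png")[120:360,340:540]
cv2.imwrite("pics/over.png",cv2.resize(np.hstack([a,b]),(800,480),interpolation=cv2.INTER_CUBIC))
s=status.get_state(); print(s["clock"],s["tcp_pos"],s["orientation"],s["joint_pos"],s["wrist_force"],s["ft_torque"])
E
```

```text
7.2333 [ 0.52904163 -0.15251193  0.24740856] [3.71399638e-04 9.80827604e-01 1.94876556e-01 4.47679164e-04] [-4.26442081e-01  2.62421889e-01 -3.18319426e-03  1.30403072e+00
 -8.13270825e-05  2.32288727e+00] [-0.05171027 -0.09569198 -3.90512767] [ 0.15795691  0.11742705 -0.0037534 ]
```

View pics/over.png

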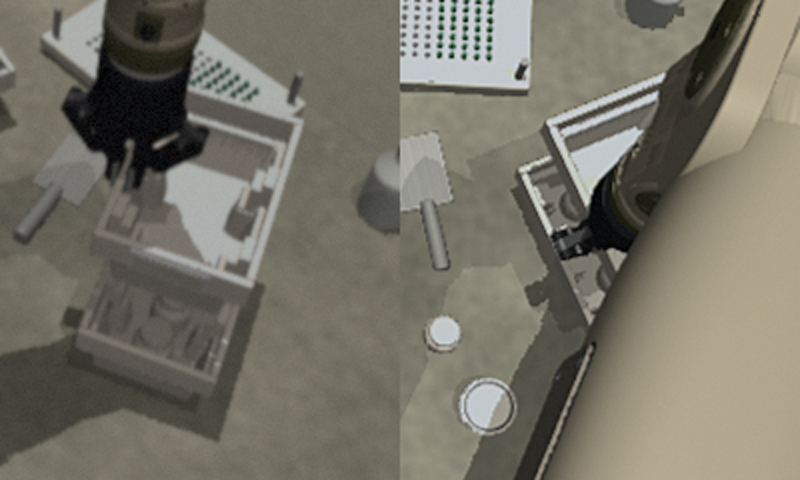

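Side crop: the held tote hangs above the full tote, turned half round, with its near-right rim corner at crop (252,288), which is image (466,304). I'll check the corner against the intended place.

```bash
python3 - <<'E'
from h import *
cam=load("side","2"); zr=.2474-.1124+.129
NL,NR,FR=np.array([(386.5,281.5),(466,304),(491,220)])
q=corners(cam[0],[FR+NL-NR,FR,NR,NL],3.);print(q.round(1).tolist())
W=plane(q[[1,2,3]],cam,zr); print(W.round(4).tolist(), "yaw right edge",np.degrees(np.arctan2(*(W[0]-W[1])[[1,0]])),"near edge",np.degrees(np.arctan2(*(W[2]-W[1])[[1,0]]))-90,np.linalg.norm(W[0]-W[1]))
a=np.radians(22.48);R=np.array([[np.cos(a),-np.sin(a)],[np.sin(a),np.cos(a)]])
print("centre",W[1][:2]-R@[-.1,-.07], W[0][:2]-R@[.1,-.07])
E
```

```text
[[414.29998779296875, 195.6999969482422], [492.1000061035156, 219.60000610351562], [465.5, 303.20001220703125], [387.70001220703125, 278.29998779296875]]
[[0.692, -0.232, 0.264], [0.5083, -0.3071, 0.264], [0.4531, -0.1839, 0.264]] yaw right edge 22.2389285457635 near edge 24.124281902009457 0.19852358478324858
centre [ 0.57390816 -0.20417273] [ 0.57286169 -0.20550974]
```

>>> apply_moves(
  moves=[0,0,-0.5,0,0,0,0,0,-1.1,0,0,0,0,0,-1.7,0,0,0,0,0,-2.2,0,0,0,0,0,-2.6,0,0,0,0,0,-2.8,0,0,0,0,0,-2.9,0,0,0,0,0,-3.0,0,0,0,0,0,-3.1,0,0,0,0,0,-3.1,0,0,0,0,0,-3.1,0,0,0],
)

```text
clock: 8.15
tcp_pos: [0.5289, -0.1526, 0.1697]
orientation: [0.0, 0.981, 0.195, 0.0]
wrist_force: [-0.9, -0.3, -3.0]
finger_gap: 0.0066
grip_force: 59.1
```

>>> apply_moves(
  moves=[0,0,-0.04,0,0,0,0,0,-0.08,0,0,0,0,0,-0.12,0,0,0,0,0,-0.16,0,0,0,0,0,-0.16,0,0,0,0,0,-0.16,0,0,0],
)

```text
clock: 8.65
tcp_pos: [0.5286, -0.1524, 0.1652]
orientation: [-0.0, 0.981, 0.195, -0.0]
wrist_force: [0.1, -0.0, -2.2]
finger_gap: 0.0066
grip_force: 59.2
```

Now 0.165, still free (perch would be ≈0.1614). Smaller steps.

>>> apply_moves(
  moves=[0,0,-0.03,0,0,0,0,0,-0.06,0,0,0,0,0,-0.09,0,0,0,0,0,-0.09,0,0,0,0,0,-0.09,0,0,0],
)

```text
clock: 9.07
tcp_pos: [0.5286, -0.1525, 0.163]
orientation: [-0.0, 0.981, 0.195, -0.0]
wrist_force: [-0.8, 0.4, -1.9]
finger_gap: 0.0069
grip_force: 59.2
```

>>> apply_moves(
  moves=[0,0,-0.02,0,0,0,0,0,-0.04,0,0,0,0,0,-0.06,0,0,0,0,0,-0.06,0,0,0],
)

```text
clock: 9.4
tcp_pos: [0.5287, -0.1525, 0.1616]
orientation: [0.0, 0.981, 0.195, 0.0]
wrist_force: [-0.8, -0.4, -2.2]
finger_gap: 0.0072
grip_force: 59.3
```

>>> apply_moves(
  moves=[0,0,-0.02,0,0,0,0,0,-0.04,0,0,0,0,0,-0.04,0,0,0],
)

```text
clock: 9.65
tcp_pos: [0.529, -0.1526, 0.161]
orientation: [0.0, 0.981, 0.195, 0.0]
wrist_force: [0.1, 0.3, 0.1]
finger_gap: 0.0068
grip_force: 59.6
```

>>> apply_moves(
  moves=[0,0,-0.02,0,0,0,0,0,-0.04,0,0,0,0,0,-0.04,0,0,0],
)

```text
clock: 9.9
tcp_pos: [0.5291, -0.1526, 0.1603]
orientation: [0.0, 0.981, 0.195, 0.001]
wrist_force: [-1.6, 0.6, 4.7]
finger_gap: 0.0069
grip_force: 60.1
```

Contact at the perch height (0.161) with about 7 N. I'll feel along -x of 'full' in small slides.

>>> apply_moves(
  moves=[-0.012,-0.005,0,0,0,0,-0.024,-0.01,0,0,0,0,-0.037,-0.015,0,0,0,0,-0.037,-0.015,0,0,0,0],
)

```text
clock: 10.23
tcp_pos: [0.5283, -0.153, 0.1599]
orientation: [0.0, 0.981, 0.195, 0.001]
wrist_force: [1.2, 1.1, 3.0]
finger_gap: 0.007
grip_force: 60.0
```

```bash
cat > st.py <<'E'
from workcell import status
import numpy as np
s=status.get_state(); p=s["tcp_pos"];d=np.array([.9242,.3819]); r=p[:2]-[.5288,-.1526]
print(s["clock"],"along %.2f across %.2f z %.2f"%(r@d*1e3,r@[-d[1],d[0]]*1e3,p[2]*1e3),"F",s["wrist_force"].round(1),"T",s["ft_torque"].round(2),"q",s["orientation"].round(4))
E
python3 st.py
```

```text
10.2333 along -0.57 across -0.17 z 159.86 F [1.2 1.1 3. ] T [ 0.16 -0.52  0.04] q [3.000e-04 9.809e-01 1.947e-01 6.000e-04]
```

>>> apply_moves(
  moves=[-0.012,-0.005,0,0,0,0,-0.024,-0.01,0,0,0,0,-0.037,-0.015,0,0,0,0,-0.037,-0.015,0,0,0,0],
)

```text
clock: 10.57
tcp_pos: [0.5263, -0.1529, 0.1587]
orientation: [-0.001, 0.981, 0.195, -0.001]
wrist_force: [1.5, -0.2, -2.0]
finger_gap: 0.0069
grip_force: 59.1
```

```bash
python3 st.py
```

```text
10.5667 along -2.42 across 0.66 z 158.65 F [ 1.5 -0.2 -2. ] T [ 0.34 -0.34  0.06] q [-6.000e-04  9.809e-01  1.946e-01 -7.000e-04]
```

It dropped in: force is back to the tote's own weight and z is below the perch. Lowering gently to home.

>>> apply_moves(
  moves=[0,0,-0.02,0,0,0,0,0,-0.04,0,0,0,0,0,-0.06,0,0,0,0,0,-0.06,0,0,0],
)

```text
clock: 10.9
tcp_pos: [0.5265, -0.1531, 0.1576]
orientation: [-0.0, 0.981, 0.195, -0.0]
wrist_force: [1.0, -0.1, -1.9]
finger_gap: 0.0069
grip_force: 59.1
```

```bash
python3 st.py
```

```text
10.9 along -2.31 across 0.39 z 157.63 F [ 1.  -0.1 -1.9] T [ 0.26 -0.19  0.06] q [-2.000e-04  9.809e-01  1.946e-01 -4.000e-04]
```

>>> apply_moves(
  moves=[0,0,-0.02,0,0,0,0,0,-0.04,0,0,0,0,0,-0.04,0,0,0],
)

```text
clock: 11.15
tcp_pos: [0.5266, -0.1532, 0.157]
orientation: [0.0, 0.981, 0.195, -0.0]
wrist_force: [-0.5, 0.4, -2.0]
finger_gap: 0.0067
grip_force: 59.2
```

>>> apply_moves(
  moves=[0,0,-0.02,0,0,0,0,0,-0.04,0,0,0,0,0,-0.04,0,0,0],
)

```text
clock: 11.4
tcp_pos: [0.5268, -0.1534, 0.1566]
orientation: [0.0, 0.981, 0.195, 0.0]
wrist_force: [-0.2, 1.6, 2.6]
finger_gap: 0.0067
grip_force: 59.9
```

```bash
python3 st.py
```

```text
11.4 along -2.13 across 0.05 z 156.60 F [-0.2  1.6  2.6] T [ 0.21  0.29 -0.03] q [3.000e-04 9.809e-01 1.946e-01 1.000e-04]
```

>>> apply_moves(
  moves=[0,0,-0.02,0,0,0,0,0,-0.03,0,0,0,0,0,-0.03,0,0,0],
)

```text
clock: 11.65
tcp_pos: [0.5268, -0.1533, 0.1565]
orientation: [0.0, 0.981, 0.195, 0.0]
wrist_force: [-2.6, 2.2, 7.4]
finger_gap: 0.0068
grip_force: 60.6
```

```bash
python3 st.py; python3 - <<'E'
from workcell import vision
from h import *
r=vision.read_camera("side"); np.savez("side3.npz",**r)
cv2.imwrite("pics/seat.png",cv2.resize(r["image"][210:380,350:500],(529,600),interpolation=cv2.INTER_CUBIC))
E
```

```text
11.65 along -2.08 across 0.10 z 156.50 F [-2.6  2.2  7.4] T [ 0.29  0.67 -0.02] q [5.000e-04 9.809e-01 1.947e-01 3.000e-04]
```

View pics/seat.png

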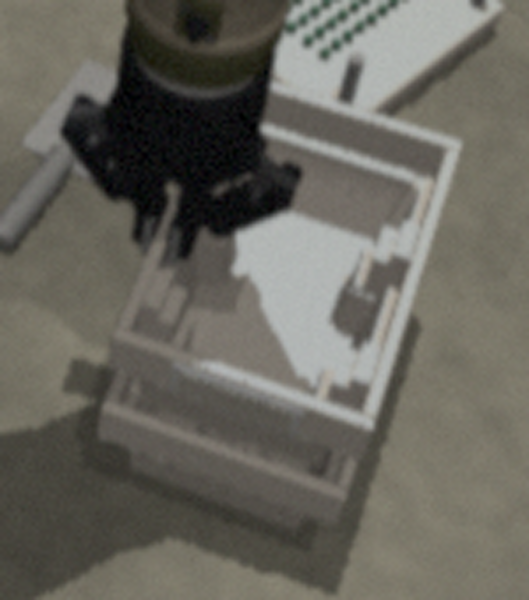

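```bash
python3 - <<'E'
from h import *
cam=load("side","3"); f=lambda x,y:np.array([350+x*150/529,210+y*170/600])
NL,NR,FR=f(112,330),f(372,425),f(462,143)
q=corners(cam[0],[FR+NL-NR,FR,NR,NL],2.5)
for z in (.173,.178):
    W=plane(q[[1,2,3]],cam,z); print(z,W[:2].round(4).tolist(),"yaw",np.degrees(np.arctan2(*(W[0]-W[1])[[1,0]])).round(2),np.linalg.norm(W[0]-W[1]).round(4),np.linalg.norm(W[2]-W[1]).round(4))
    a=np.radians(22.45);R=np.array([[np.cos(a),-np.sin(a)],[np.sin(a),np.cos(a)]])
    print(" centres",(W[1][:2]-R@[-.1,-.07]).round(4),(W[0][:2]-R@[.1,-.07]).round(4))
# full near edge: lower corner NR then and now
im0=load("side","0")[0]
g=[cv2.cvtColor(i,cv2.COLOR_BGR2GRAY)[325:365,385:460] for i in(im0,cam[0])]
def near(im):
    a,b=np.array([378.2,325.6]),np.array([447.4,351.4]); d=(b-a)/np.linalg.norm(b-a); n=np.array([d[1],-d[0]])
    G=cv2.cvtColor(im,cv2.COLOR_BGR2GRAY).astype(float); t=np.arange(-3,3.1,.2); r=[]
    for k in np.linspace(.15,.9,30):
        X=a+k*(b-a)+t[:,None]*n; v=map_coordinates(G,[X[:,1],X[:,0]],order=1); r.append(t[np.argmax(np.gradient(v))])
    return np.median(r)
print("near edge offset px",near(im0),near(cam[0]))
E
```

```text
0.173 [[0.6905, -0.232, 0.173], [0.506, -0.3086, 0.173]] yaw 22.54 0.1998 0.1356
 centres [ 0.5717 -0.2057] [ 0.5713 -0.2055]
0.178 [[0.6866, -0.2334, 0.178], [0.5031, -0.3096, 0.178]] yaw 22.54 0.1986 0.1348
 centres [ 0.5688 -0.2067] [ 0.5674 -0.2069]
near edge offset px 2.6645352591003757e-15 -0.1999999999999975
```

>>> apply_moves(
  moves=[0,0,0.01,0,0,0,0,0,0.02,0,0,0,0,0,0.02,0,0,0],
)

```text
clock: 11.95
tcp_pos: [0.5269, -0.1533, 0.1565]
orientation: [0.0, 0.981, 0.195, 0.0]
wrist_force: [-3.0, 1.9, 5.8]
finger_gap: 0.0068
grip_force: 60.5
```

```bash
python3 st.py
```

```text
11.95 along -2.06 across 0.09 z 156.53 F [-3.   1.9  5.8] T [ 0.21  0.6  -0.01] q [3.000e-04 9.809e-01 1.946e-01 2.000e-04]
```

The rim corners fit home height (0.173) and the tote is centred on 'full' within 1 mm. 'full' itself moved less than 0.5 mm. Relieving the residual load, then letting go.

>>> apply_moves(
  moves=[-0.01,0.006,0.01,0,0,0,-0.02,0.012,0.02,0,0,0,-0.02,0.012,0.02,0,0,0],
)

```text
clock: 12.2
tcp_pos: [0.5267, -0.1533, 0.1565]
orientation: [0.0, 0.981, 0.195, 0.0]
wrist_force: [0.5, -0.3, 2.9]
finger_gap: 0.0068
grip_force: 60.1
```

```bash
python3 st.py
```

```text
12.2 along -2.16 across 0.18 z 156.54 F [ 0.5 -0.3  2.9] T [-0.11  0.13  0.  ] q [5.000e-04 9.809e-01 1.946e-01 4.000e-04]
```

>>> apply_moves(
  moves=[0,0,0,0,0,0,0,0,0,0,0,0,0,0,0,0,0,0,0,0,0,0,0,0,0,0,0,0,0,0,0,0,0,0,0,0],
  claw=40,
  newtons=20,
)

```text
clock: 12.7
tcp_pos: [0.5263, -0.1529, 0.1562]
orientation: [-0.0, 0.981, 0.195, -0.0]
wrist_force: [0.7, 0.0, -0.5]
finger_gap: 0.0343
grip_force: 0.0
```

```bash
python3 st.py
```

```text
12.7 along -2.43 across 0.72 z 156.16 F [ 0.7  0.  -0.5] T [ 0.01  0.02 -0.03] q [-1.000e-04  9.809e-01  1.947e-01 -1.000e-04]
```

Released with no contact force. Going straight up, then swinging back toward the start so the top camera is clear.

>>> apply_moves(
  moves=[0,0,0.4,0,0,0,0,0,1.0,0,0,0,0,0,2,0,0,0,0,0,3,0,0,0,0,0,4,0,0,0,0,1,5,0,0,0,0,2.5,5,0,0,0,0,4,5,0,0,0,0,5.5,5,0,0,0,0,7,5,0,0,0,-1,8.5,5,0,0,0,-2,10,5,0,0,0,-3,11,5,0,0,0,-4,12,5,0,0,0,-5,13.5,5,0,0,0,-6,15,5,0,0,0,-7,16,5,0,0,0,-8,17,5,0,0,0,-9,18,5,0,0,0,-10,19,5,0,0,0],
)

```text
clock: 14.37
tcp_pos: [0.3202, 0.2466, 0.2819]
orientation: [-0.015, 0.976, 0.216, -0.003]
wrist_force: [0.8, -0.4, -0.2]
finger_gap: 0.0341
grip_force: 0.0
```

>>> apply_moves(
  moves=[-1,1.5,0,0,0,0,-2,3,0,0,0,0,-3,5,0,0,0,0,-3,6,0,0,0,0,-3,6,0,0,0,0,-3,6,0,0,0,0],
)

```text
clock: 14.87
tcp_pos: [0.3081, 0.2706, 0.2813]
orientation: [-0.03, 0.971, 0.237, -0.008]
wrist_force: [-0.6, 0.6, -1.1]
finger_gap: 0.0344
grip_force: 0.0
```

```bash
python3 st.py; python3 - <<'E'
from workcell import vision
from h import *
for n in("top","side"): np.savez(n+"4.npz",**vision.read_camera(n))
a,b=load("top","4")[0],load("side","4")[0]
cv2.imwrite("pics/end.png",np.vstack([cv2.resize(a[150:350,180:520],(510,300)),cv2.resize(b[130:380,220:500][:,:],(510,300))]))
cam=load("top","4")
def far(c,ap,z): q=corners(cam[0],ap,3.); return q
C=np.array([.5717,-.2056]);an=np.radians(22.45);R=np.array([[np.cos(an),-np.sin(an)],[np.sin(an),np.cos(an)]])
loc=np.array([[.1,.07],[.1,-.07],[-.1,-.07],[-.1,.07]])
for n in("top","side"):
    cam=load(n,"4"); W=np.c_[loc@R.T+C,np.full(4,.173)]; p=cv2.projectPoints(W,cv2.Rodrigues(cam[2][:3,:3])[0],cam[2][:3,3],cam[1],None)[0][:,0]
    q=corners(cam[0],p,3.); print(n,*rect(plane(q,cam,.173)))
    if n=="top": Q=[q]
    else: Q.append(q)
X=tri(Q,[load("top","4"),load("side","4")]); print("tri",X.round(4).tolist())
S=[]
for n,ap in(("side",None),):
    pass
C=np.array([.5864,.2013]);an=np.radians(-16.6);R=np.array([[np.cos(an),-np.sin(an)],[np.sin(an),np.cos(an)]])
for n in("top","side"):
    cam=load(n,"4"); W=np.c_[loc@R.T+C,np.full(4,.095)]; p=cv2.projectPoints(W,cv2.Rodrigues(cam[2][:3,:3])[0],cam[2][:3,3],cam[1],None)[0][:,0]
    q=corners(cam[0],p,3.); print("spare",n,*rect(plane(q,cam,.095)))
E
```

```text
14.8667 along -42.39 across 475.37 z 281.31 F [-0.6  0.6 -1.1] T [-0.08 -0.02  0.01] q [-0.0303  0.9709  0.2373 -0.008 ]
top [ 0.5715 -0.2057  0.173 ] 22.48 22.78 0.1994 0.139
side [ 0.5717 -0.2058  0.173 ] 22.57 22.72 0.1996 0.1389
tri [[0.6371, -0.1034, 0.1727], [0.6901, -0.2317, 0.1738], [0.5067, -0.3081, 0.1721], [0.4525, -0.18, 0.1734]]
spare top [0.5858 0.2008 0.095 ] -16.57 -16.74 0.1996 0.139
spare side [0.5863 0.2019 0.095 ] -16.77 -16.67 0.2005 0.141
```

View pics/end.png

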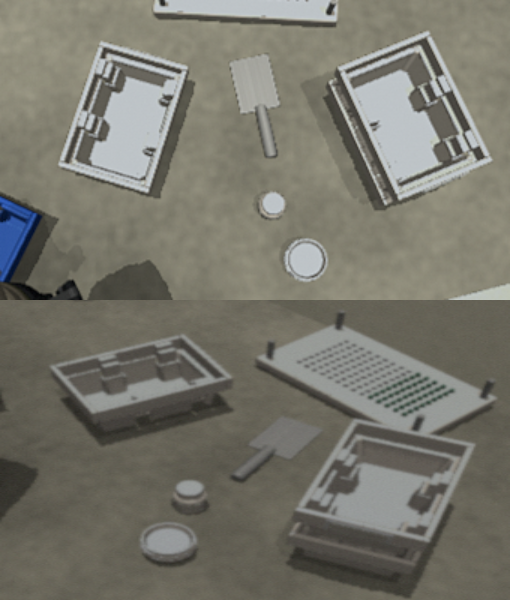

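The tote sits flat on 'full', with its rim corners at 0.172–0.174 against 0.173 expected, and turned half round. The spare, spatula, bottle and cups have not moved. Handing in.

```bash
python3 -c "
from workcell import job
print(job.hand_in())"
```

```text
the job is handed in; nothing more can be done
None
```

The tote is turned half round and stacked flat and fully down on the full tote (rim measured at 173 mm, as expected for home), pressed with about 10 N at most; it was then let go and the job handed in at about 15 s.

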